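Turn the stage plate over against the rail

ROBOT

A 6-joint arm with a two-finger parallel gripper is mounted at the origin on the work surface. World frame = base frame: x ahead of the robot, y to its left, z up, the work surface at z = 0. Lengths are in m, angles in rad, forces in N, time in s.
With the tool pointing down it reaches from about 0.3 to 0.85 m from the base axis. Payload 4.2 kg.
Tool frame: the origin (TCP) lies on the centre line of the jaws, within the pads' length; the fingertips stand 17 mm ahead of it and the grasp point (between the pads) lies 2 mm behind it; y points along the fingers, x is the direction in which the jaws open and shut, and the axes are right-handed (so a half turn about y gives the same grasp; the last joint's range is limited). The gripper opens to 91 mm and grips with 3 to 60 N. Pads are 32 mm wide; open, the fingers measure 118 mm over their backs; the gripper's body (76 mm by 178 mm) begins 60 mm behind the grasp point.
Start: joints at [1.182, 0.32, 1.565, -0, 1.257, -0.02], TCP at [0.207, 0.536, 0.231] pointing down, gripper open.
Joint ranges: [-3.11, 3.11], [-0.84, 2.01], [0.21, 2.61], [-1.34, 4.49], [0.05, 2.63], [-2.56, 2.56]. Speed limits (rad/s): [2.57, 2.57, 3.14, 3.14, 3.14, 3.14].

INTERFACE

Orientations are given as a unit quaternion [w, x, y, z].
In Python, from workcell import env gives the robot as it stands.
- The arm moves only by the tool send_rows, never from a script. Its argument "increments" is a list of rows, each a list of 7 numbers: the shift along the tool's x, y, z in units of 250 mm (1.0 is 250 mm), then the turn, a rotation vector about the tool's x, y, z in units of 45 degrees (1.0 is 45 degrees), then the opening in per cent of the stroke, from 0 (shut) to 100 (fully open). A call has 1 to 5 rows; each row is the pose to reach, as a shift and turn from the pose measured when the call began, along the tool's axes at that moment; what a row does not reach only later rows make up. A row lasts 1/10 s, in which the tool goes at most 50 mm and 8.59 degrees, less where a joint would pass 70% of its speed; a pose out of reach is approached as far as the arm can. A call with a number of a shift or a turn outside -1 to 1 is refused whole. A call with a gripper value outside its range is refused whole. The fingers move at their own pace and stop on an object; "grip_force" is the grip in N (left out, the last holds). Time passes only in rows, so rows that repeat a pose let the fingers close. It gives the time, the measured TCP pose, the force and the opening at its end, in the units of the state.
- env.get_obs(): the state, without advancing time (a new reading comes with each control period).
- env.grab_frame(name): name is "scene" or "top" or "wrist"; returns the picture (400x640x3 uint8, red, green, blue); there is no depth.
- env.calibration(name): a dict with "fx", "fy", "cx", "cy" (pixels), "rvec" (rotation vector, rad) and "tvec" (3), from world to camera coordinates, as OpenCV has them. Camera axes: x right, y down, z forward; pixel columns grow to the right and rows downward; lengths in m; the calibration is good to about 2 mm. A picture is of the moment at which its call begins: read the wrist's pose just before it. calibration takes no time and is no camera call; for the wrist camera it gives the pose at the moment of the call.
- env.close_job(): hands the job in, once; it reports no verdict.
Trained networks look in the newest picture that a camera, given by its name, has taken for a name from the list of things; names that differ only in an ending like _2 or _b are one class to them, and where a whole thing is asked for, a point or a joint stands for the part that bears it (a point fixed in the world has none). Each returns a list of dicts, best first, with "confidence" (0 to 1); they miss things now and then, are a little off and sometimes report something else, mostly with a low value. They report only what shows in the picture. A call takes as long as a camera call. They do not tell look-alikes from the thing itself.
- env.silhouettes(camera, label): "pixels" (400x640 bool, what is visible of it) and "bbox" ([left, top, right, bottom] in pixels, round what is visible of it).
- env.landmark_of(camera, label): "uv" ([column, row] in pixels: a listed point, or the origin of a listed thing).
The state is a dict: "clock": time; "joint_pos": joint angles; "qvel": joint speeds; "tau": joint torques, N m; "eef_pos": TCP position; "eef_rot": TCP orientation; "wrist_force": force on the tool from outside, world axes, zero at the start; "ft_torque": the same for the moment, N m; "grip_width": opening from 0.0 (shut) to 1.0 (fully open).
Only numpy, scipy, OpenCV 4.12 (cv2) and the standard library are available. Lean on these libraries where they do the work, as an engineer would, in place of code of your own. Each camera call takes 0.05 s, during which the arm holds its last target.

TASK

Turn the microscope's black-and-white stage plate over to its white side without gripping it or lifting it off the board: push its near edge so that it slides against the orange sloping rail, climbs it and stands leaning on the rail, then tip it back over from behind, so that it comes to lie flat on the board in front of the rail with the white side up. Leave everything else on the bench where it is.

Things in the scene. Friction and masses are not known exactly. Their poses are not given: they have to be found in the camera images.
- plate: reversible microscope stage plate, 90 mm (its x) x 110 mm (its y) x 8 mm thick, about 0.1 kg, one face black, the other white; origin at its centre (mid-thickness), z axis out of the black face (up at the start). Its +x edge faces the rail at the start, square to it within about 9 degrees.
- edge_near (a point): middle of the plate's -x edge (90 mm apart from edge_far), mid-thickness; the edge away from the rail at the start
- edge_far (a point): middle of the plate's +x edge, the one that faces the rail at the start
- edge_left (a point): middle of the plate's +y edge, mid-thickness
- edge_right (a point): middle of the plate's -y edge, mid-thickness
- rail_foot (a point): middle of the foot of the orange rail, on the board's top surface (8 mm above the table). x: level, square to the rail, pointing away from the plate through the rail; y along the rail; z up. An edge pushed level against the rail climbs its face (some 5 to 12 N; push low, close over the board). Lower edge pushed to the foot, the plate leans at about 65 degrees and stays when let go.
- rail_top (a point): middle of the rail's top front edge, 50 mm above the board and 23 mm to +x of rail_foot, same axes. About 30 mm of the leaning plate stand above it and can be reached from behind, where the space above the rail's height is clear.
- objective: bystander, to be left alone: bare-steel microscope objective standing on end, 30 mm across, 50 mm tall; origin at the centre of its underside
- dropper: bystander, to be left alone: small amber dropper bottle with black cap, 28 mm across, 58 mm tall; origin at the centre of its underside
- filter_ring: bystander, to be left alone: black filter ring lying flat, 48 mm across, 10 mm tall; origin at the centre of its underside
- slide_box: bystander, to be left alone: closed blue slide box, 85 x 35 x 30 mm tall; origin at the centre of its underside
- knob: bystander, to be left alone: aluminium clamp knob lying on its face, 38 mm across, 24 mm tall; origin at the centre of its underside
- eyepiece: bystander, to be left alone: black eyepiece standing on end, 34 mm across, 42 mm tall; origin at the centre of its underside
- board: turning board, fixed: blue-painted metal sheet 8 mm thick, from 200 mm before the rail's foot to 70 mm beyond it, 200 mm wide, with the rail: a slippery orange slab 160 mm long, 10 mm thick, leaning away from the plate at 65 degrees from level. Origin on the table under rail_foot, axes as there.
Not all that is in view belongs to the job. What is shaped like the plate but turquoise or yellow is not meant.

How it is judged:
By the outcome, as a careful person would: the job done as asked, in the order asked, and still so for the second after the job is handed in, with the robot touching nothing.
It also fails if it takes over 51 s, if anything falls off the work surface, if the arm or the gripper's body presses on something with over 40 N, if the wrist force passes 120 N, or if a joint passes its speed limit or range.

## Working session

There is one attempt and no reset: what is moved stays moved. The work goes in short steps, Python scripts to look and compute and a tool call to move; the robot and the scene stay as the last step left them, time stands still between calls to the robot, and variables do not carry over. Pictures are saved under pics/ and viewed, and the job is handed in when it is done.

Besides the shell and the picture viewer there is one more tool, called after "Request:" as name([rows], argument=value, ...), one row to a line, values as JSON. send_rows: Moves the arm, as the interface text tells. Its arguments: {"type":"object","properties":{"increments":{"type":"array"},"grip_force":{"type":"number"}},"required":["increments"]}

```bash
ls; mkdir -p pics
python3 - <<'E'
from workcell import env
import cv2
o=env.get_obs(); print(o['clock'],o['eef_pos'],o['eef_rot'],o['wrist_force'],o['grip_width'])
for c in ['scene','top']:
    cv2.imwrite(f'pics/{c}0.png',env.grab_frame(c)[:,:,::-1])
    print(c,env.calibration(c))
    for l in ['plate','edge_near','edge_far','edge_left','edge_right','rail_foot','rail_top']:
        print(l,[(r['uv'],round(r['confidence'],2)) for r in env.landmark_of(c,l)])
print(env.get_obs()['clock'])
E
```

```text
pics
0.0 [0.20709505 0.53589029 0.23012864] [-0.58283889  0.58354747  0.39933497 -0.40037827] [-0.19606282 -0.29770006 -0.49042377] 0.997806144463817
scene {'fx': 440.7399689352556, 'fy': 440.7399689352556, 'cx': 310.40584343962837, 'cy': 198.28538705054976, 'rvec': array([ 2.00726964,  1.48900284, -0.58781444]), 'tvec': array([-0.17460299, -0.36395894,  1.41811129])}
plate [([370.2, 147.0], 0.83), ([164.3, 190.3], 0.67), ([424.8, 203.4], 0.65), ([357.4, 188.0], 0.55)]
edge_near [([145.8, 193.5], 0.92), ([410.5, 206.2], 0.71), ([363.4, 162.4], 0.64), ([284.7, 189.0], 0.62), ([354.0, 187.9], 0.34)]
edge_far [([177.7, 174.2], 0.9), ([379.0, 143.3], 0.73), ([284.8, 219.6], 0.71)]
edge_left [([352.0, 144.0], 0.96), ([310.6, 206.0], 0.9), ([405.8, 183.4], 0.84), ([150.5, 170.8], 0.82)]
edge_right [([391.0, 158.2], 0.96), ([169.4, 199.6], 0.89), ([442.2, 209.0], 0.75), ([260.9, 204.3], 0.74)]
rail_foot [([295.2, 235.9], 0.77), ([212.2, 264.8], 0.17)]
rail_top [([293.9, 233.5], 0.66)]
top {'fx': 379.5681569953867, 'fy': 379.5681569953867, 'cx': 319.9767954844188, 'cy': 200.44652998281808, '
[... 179 characters left out ...]
4], 0.7), ([197.9, 176.6], 0.57), ([340.7, 173.5], 0.34)]
edge_near [([216.8, 174.0], 0.87), ([329.6, 229.9], 0.81), ([471.5, 279.9], 0.78), ([259.7, 175.4], 0.74), ([235.0, 251.8], 0.73), ([334.8, 211.6], 0.39)]
edge_far [([205.1, 277.8], 0.88), ([178.3, 186.6], 0.84), ([341.0, 190.2], 0.61), ([357.8, 215.2], 0.6), ([440.1, 295.6], 0.59), ([414.3, 166.2], 0.17)]
edge_left [([312.3, 204.8], 0.76), ([466.4, 307.4], 0.73), ([203.3, 201.7], 0.66), ([230.2, 280.6], 0.61)]
edge_right [([359.4, 217.3], 0.86), ([206.8, 241.6], 0.75), ([445.5, 262.8], 0.73), ([192.3, 154.9], 0.7)]
rail_foot [([340.9, 174.7], 0.84), ([340.6, 194.5], 0.58)]
rail_top [([341.9, 160.5], 0.96), ([341.0, 175.2], 0.28)]
0.8
```

View pics/scene0.png

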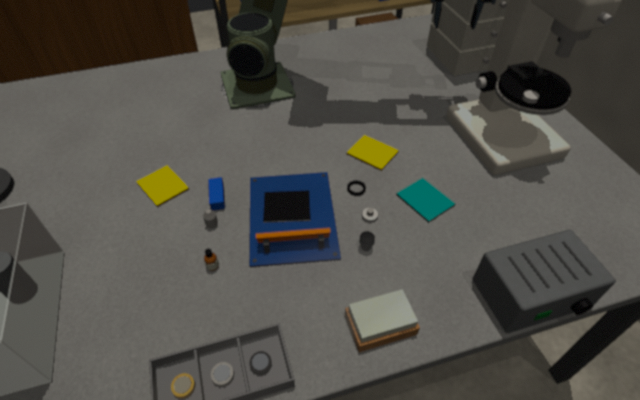

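View pics/top0.png

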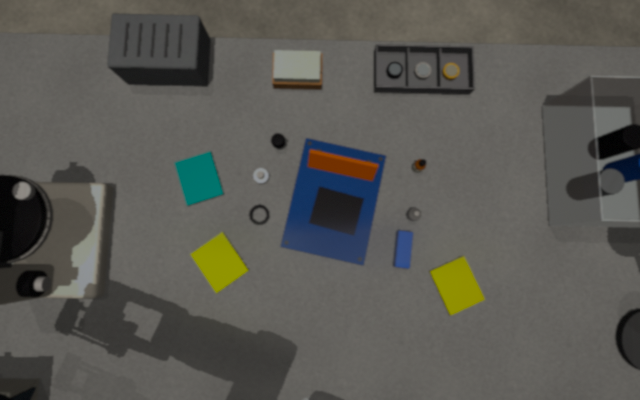

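The scene picture shows the black plate at about (288,205) on the blue board, with the orange rail at (293,235). In the top picture the plate is at about (337,211) and the rail at (343,165). The yellow and turquoise plates are decoys.

```bash
cat > h.py <<'E'
import numpy as np, cv2
from workcell import env
def cal(c):
    k=env.calibration(c); K=np.array([[k['fx'],0,k['cx']],[0,k['fy'],k['cy']],[0,0,1]]); R=cv2.Rodrigues(np.array(k['rvec']))[0]
    return K,R,np.array(k['tvec'])
def back(uv,z,C):
    K,R,t=C; uv=np.atleast_2d(uv); d=(np.linalg.inv(K)@np.c_[uv,np.ones(len(uv))].T); d=R.T@d; o=-R.T@t
    return (o[:,None]+d*((z-o[2])/d[2])).T
def proj(P,C):
    K,R,t=C; p=K@(R@np.atleast_2d(P).T+t[:,None]); return (p[:2]/p[2]).T
def Rq(q):
    from scipy.spatial.transform import Rotation as Ro
    return Ro.from_quat([q[1],q[2],q[3],q[0]]).as_matrix()
E
python3 - <<'E'
from h import *
for c in ['top','scene']:
    im=env.grab_frame(c).astype(int); C=cal(c)
    r,g,b=im[...,0],im[...,1],im[...,2]
    S=[s for s in env.silhouettes(c,'board')]; print(c,'board',[(s['confidence'],s['bbox']) for s in S])
    m=(r>1.8*b)&(r>90)&(r-g>60)
    blue=(b>1.6*r)&(b>40)
    x0,y0,x1,y1=map(int,S[0]['bbox'])
    box=np.zeros_like(m); box[y0-3:y1+4,x0-3:x1+4]=1
    n,l,st,_=cv2.connectedComponentsWithStats((blue&box).astype(np.uint8)); i=1+np.argmax(st[1:,4])
    hull=cv2.convexHull(np.argwhere(l==i)[:,::-1].astype(np.float32)); 
    bq=cv2.minAreaRect(hull); print('board rect',cv2.boxPoints(bq).round(1).tolist())
    print('board xyz',back(cv2.boxPoints(bq),.008,C).round(4).tolist())
    ins=np.zeros(m.shape,np.uint8); cv2.fillConvexPoly(ins,hull.astype(int),1); ins=cv2.erode(ins,np.ones((5,5)))
    dk=(ins>0)&(b<1.5*r+15)&(b<50)&(r<50)
    n,l,st,_=cv2.connectedComponentsWithStats(dk.astype(np.uint8)); i=1+np.argmax(st[1:,4]); print(st[i])
    q=cv2.minAreaRect(np.argwhere(l==i)[:,::-1].astype(np.float32)); P=back(cv2.boxPoints(q),.016,C)
    cn=P.mean(0); print('plate',cn.round(4),P.round(4).tolist(),[np.linalg.norm(P[k]-P[k-1]).round(4) for k in range(4)])
    n,l,st,_=cv2.connectedComponentsWithStats((m&box).astype(np.uint8)); i=1+np.argmax(st[1:,4]); 
    q=cv2.boxPoints(cv2.minAreaRect(np.argwhere(l==i)[:,::-1].astype(np.float32))); print('rail px',q.round(1).tolist(), back(q,.058,C).round(4).tolist())
    for lb in ['objective','dropper','filter_ring','slide_box','knob','eyepiece']:
        L=env.landmark_of(c,lb); 
        if L: print(lb,round(L[0]['confidence'],2),back(L[0]['uv'],0,C)[0].round(3))
print(env.get_obs()['clock'])
E
```

```text
top board [(0.94, [282.1, 138.7, 385.0, 267.1])]
board rect [[280.8999938964844, 246.10000610351562], [305.0, 137.6999969482422], [386.3999938964844, 155.8000030517578], [362.29998779296875, 264.20001220703125]]
board xyz [[0.4522, 0.0882, 0.008], [0.7144, 0.0373, 0.008], [0.6733, -0.1606, 0.008], [0.4133, -0.1027, 0.008]]
[ 310  188   53   42 1588]
plate [ 0.5382 -0.0397  0.016 ] [[0.5097, 0.0223, 0.016], [0.5935, 0.0008, 0.016], [0.5665, -0.1023, 0.016], [0.4832, -0.0796, 0.016]] [np.float64(0.1053), np.float64(0.0866), np.float64(0.1066), np.float64(0.0864)]
rail px [[306.8999938964844, 165.10000610351562], [310.3999938964844, 149.3000030517578], [376.70001220703125, 163.8000030517578], [373.20001220703125, 179.60000610351562]] [[0.6355, 0.03, 0.058], [0.6724, 0.0228, 0.058], [0.6415, -0.1289, 0.058], [0.6049, -0.121, 0.058]]
objective 0.68 [ 0.532 -0.223  0.   ]
dropper 0.57 [ 0.651 -0.241  0.   ]
filter_ring 0.43 [0.522 0.145 0.   ]
slide_box 0.75 [ 0.447 -0.188  0.   ]
knob 0.5 [0.617 0.14  0.   ]
eyepiece 0.62 [0.699 0.094 0.   ]
scene board [(0.89, [248.1, 173.0, 343.3, 267.0
[... 260 characters left out ...]
9, -0.1543, 0.008]]
[ 264  191   46   31 1297]
plate [ 0.5406 -0.0388  0.016 ] [[0.4821, -0.0824, 0.016], [0.5095, 0.0251, 0.016], [0.5984, 0.0017, 0.016], [0.5724, -0.0996, 0.016]] [np.float64(0.0919), np.float64(0.1109), np.float64(0.0919), np.float64(0.1046)]
rail px [[256.79998779296875, 234.0], [328.0, 228.39999389648438], [328.20001220703125, 231.60000610351562], [257.1000061035156, 237.1999969482422]] [[0.636, -0.1255, 0.058], [0.6664, 0.0245, 0.058], [0.6749, 0.0223, 0.058], [0.6445, -0.1267, 0.058]]
objective 0.67 [ 0.535 -0.213  0.   ]
dropper 0.53 [ 0.652 -0.234  0.   ]
filter_ring 0.52 [0.516 0.154 0.   ]
slide_box 0.55 [ 0.45  -0.196 -0.   ]
eyepiece 0.79 [0.7   0.108 0.   ]
1.6
```

```bash
cat >> h.py <<'E'
YAW=np.deg2rad(-11.7); FOOT=np.array([.6268,-.0472])
A=np.array([[np.cos(YAW),-np.sin(YAW)],[np.sin(YAW),np.cos(YAW)]])
def r2w(x,y): return FOOT+A@np.array([x,y])
def w2r(p): return A.T@(np.array(p)[:2]-FOOT)
def plan(x,y,z,sgn=None):
    "increments to rail-frame x,y, world z with tool down, tool x along +-rail y"
    from scipy.spatial.transform import Rotation as Ro
    o=env.get_obs(); R=Rq(o['eef_rot']); p=o['eef_pos']
    tx=np.r_[A[:,1],0]
    if (R[:,0]@tx)<0 : tx=-tx
    if sgn: tx=np.r_[A[:,1],0]*sgn
    ty=np.array([0,0,-1.]); G=np.c_[tx,ty,np.cross(tx,ty)]
    d=np.r_[r2w(x,y),z]-p
    print('t',o['clock'],'rail',(w2r(p)*1e3).round(1),'z',(p[2]*1e3).round(1),'F',np.round(o['wrist_force'],1),'J',np.round(o['joint_pos'],2))
    print('inc',(R.T@d/.25).round(3),'rot',(np.rad2deg(Ro.from_matrix(R.T@G).as_rotvec())/45).round(3),'dist',np.linalg.norm(d).round(3))
    print('railx in tool',(R.T@np.r_[A[:,0],0]).round(3),'raily',(R.T@np.r_[A[:,1],0]).round(3))
E
python3 - <<'E'
from h import *
print(Rq(env.get_obs()['eef_rot']).round(3))
C=cal('top')
print(w2r([.5394,-.0393]), 'rail near px at z=.008',[w2r(p) for p in back([[306.9,165.1],[373.2,179.6]],.008,C)])
plan(-.175,-.01,.11)
# overlay check
im=env.grab_frame('top').copy()
def L(P,col): 
    p=proj(P,C); 
    cv2.polylines(big,[(p*4-np.array([250*4,120*4])).astype(int)],True,col,1)
big=cv2.resize(im[120:270,250:420],None,fx=4,fy=4,interpolation=cv2.INTER_CUBIC)[:,:,::-1].copy()
big=np.clip(big.astype(int)*2,0,255).astype(np.uint8)
def R3(l): return np.array([[*r2w(x,y),z] for x,y,z in l])
L(R3([(-.2,-.1,.008),(.07,-.1,.008),(.07,.1,.008),(-.2,.1,.008)]),(0,255,0))
L(R3([(0,-.08,.008),(.023,-.08,.058),(.023,.08,.058),(0,.08,.008)]),(255,255,255))
a=np.deg2rad(-14.4);c=np.array([.5394,-.0393])
L(np.array([[*(c+np.array([np.cos(a)*u-np.sin(a)*v,np.sin(a)*u+np.cos(a)*v])),.016] for u,v in [(-.045,-.055),(.045,-.055),(.045,.055),(-.045,.055)]]),(0,255,255))
cv2.imwrite('pics/ov.png',big)
E
```

```text
[[ 0.36   0.    -0.933]
 [ 0.933  0.     0.36 ]
 [ 0.    -1.     0.   ]]
[-0.08718609 -0.00998775] rail near px at z=.008 [array([0.00347691, 0.08080968]), array([ 0.0040907, -0.0822345])]
t 1.6 rail [-529.1  486.3] z 231.0 F [ 0.2  0.8 -1. ] J [ 1.18  0.32  1.56  0.    1.26 -0.02]
inc [-1.727  0.484 -1.723] rot [ 0.   -0.21  0.  ] dist 0.622
railx in tool [ 0.164  0.    -0.986] raily [0.986 0.    0.164]
```

View pics/ov.png

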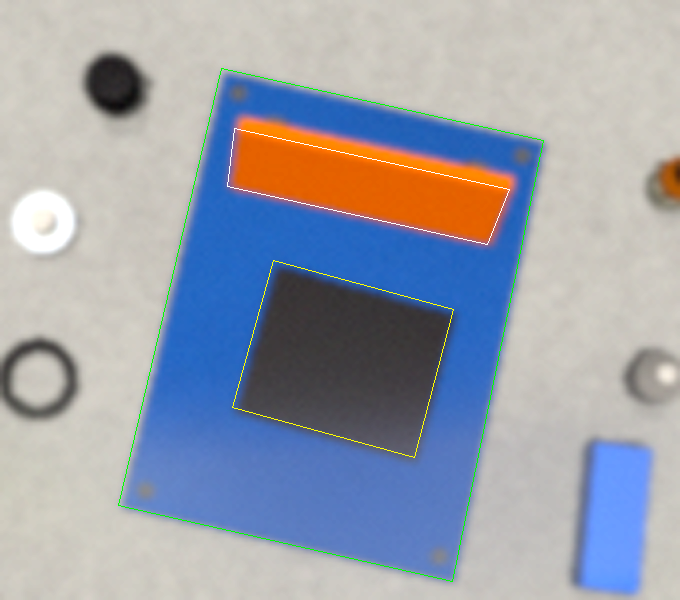

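Request:
send_rows([
  [-0.18,0.05,-0.18,0,-0.05,0,55],
  [-0.34,0.1,-0.34,0,-0.1,0,55],
  [-0.5,0.15,-0.5,0,-0.15,0,55],
  [-0.66,0.2,-0.66,0,-0.21,0,55],
  [-0.8,0.24,-0.8,0,-0.21,0,55],
])

```text
clock: 2.15
eef_pos: [0.3066, 0.311, 0.1788]
eef_rot: [-0.548, 0.548, 0.447, -0.447]
wrist_force: [0.1, 0.4, 0.1]
grip_width: 0.595
```

```bash
python3 -c "
from h import *
plan(-.175,-.011,.11)"
```

```text
t 2.15 rail [-386.2  285.9] z 178.8 F [0.1 0.4 0.1] J [ 0.77  0.15  1.94 -0.    1.05 -0.6 ]
inc [-1.189  0.275 -0.842] rot [0.001 0.003 0.001] dist 0.371
railx in tool [-0.002  0.001 -1.   ] raily [ 1.     0.001 -0.002]
```

Request:
send_rows([
  [-0.16,0.04,-0.12,0,0,0,55],
  [-0.32,0.08,-0.24,0,0,0,55],
  [-0.48,0.12,-0.36,0,0,0,55],
  [-0.64,0.16,-0.48,0,0,0,55],
  [-0.8,0.2,-0.6,0,0,0,55],
])

```text
clock: 2.65
eef_pos: [0.4114, 0.0891, 0.1301]
eef_rot: [-0.548, 0.548, 0.448, -0.446]
wrist_force: [0.3, 0.8, 0.2]
grip_width: 0.55
```

```bash
python3 -c "
from h import *
plan(-.175,-.011,.06)"
```

```text
t 2.65 rail [-238.6   89.8] z 130.1 F [0.3 0.8 0.2] J [ 0.19  0.18  2.05  0.    0.91 -1.18]
inc [-0.404  0.28  -0.253] rot [0.002 0.003 0.002] dist 0.138
railx in tool [-0.002  0.002 -1.   ] raily [ 1.     0.001 -0.002]
```

Request:
send_rows([
  [-0.16,0.1,-0.1,0,0,0,55],
  [-0.32,0.2,-0.2,0,0,0,55],
  [-0.4,0.28,-0.25,0,0,0,55],
  [-0.404,0.28,-0.253,0,0,0,55],
])

```text
clock: 3.05
eef_pos: [0.453, -0.0253, 0.0578]
eef_rot: [0.549, -0.548, -0.445, 0.446]
wrist_force: [-0.9, 0.9, 0.0]
grip_width: 0.55
```

```bash
python3 -c "
from h import *
plan(-.175,-.011,.0275)
cv2.imwrite('pics/s1.png',np.clip(env.grab_frame('scene')[120:290,200:400,::-1].astype(int)*2,0,255).astype(np.uint8).repeat(3,0).repeat(3,1))
cv2.imwrite('pics/t1.png',np.clip(env.grab_frame('top')[120:290,250:420,::-1].astype(int)*2,0,255).astype(np.uint8).repeat(3,0).repeat(3,1))
"
```

```text
t 3.05 rail [-174.7  -13.8] z 57.8 F [-0.9  0.9  0. ] J [-0.08  0.33  2.07  0.    0.74 -1.45]
inc [0.011 0.121 0.001] rot [-0.002 -0.003  0.   ] dist 0.03
railx in tool [ 0.002 -0.002 -1.   ] raily [1.    0.    0.002]
```

View pics/s1.png

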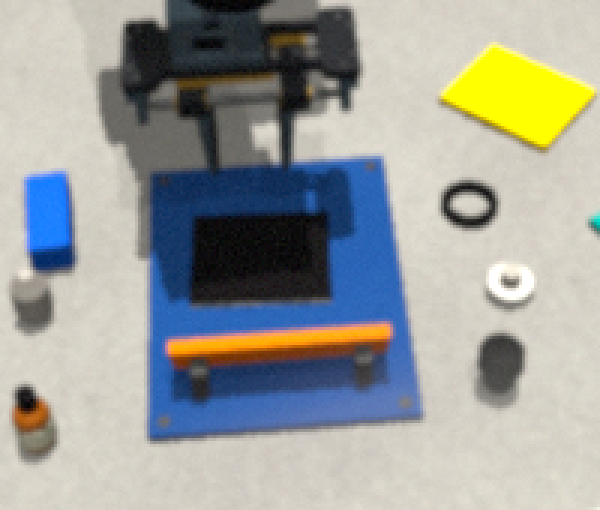

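View pics/t1.png

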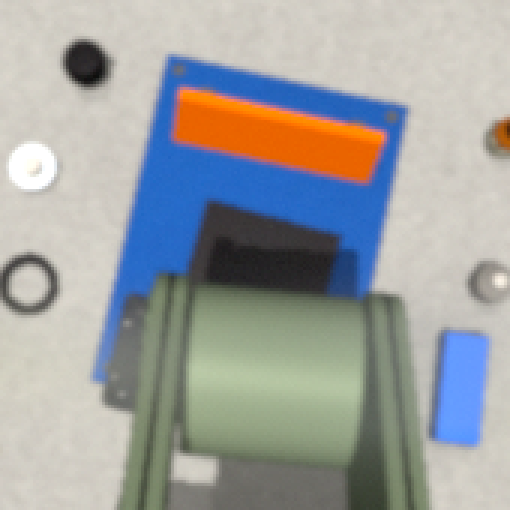

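The scene crop shows the open fingers at about (215,165) and (288,165), centred behind the plate's near edge and clear of everything else. I'll lower them now.

Request:
send_rows([
  [0.01,0.08,0,0,0,0,55],
  [0.011,0.122,0,0,0,0,55],
  [0.011,0.122,-0.03,0,0,0,55],
  [0.011,0.122,-0.06,0,0,0,55],
])

```text
clock: 3.55
eef_pos: [0.4693, -0.0228, 0.0299]
eef_rot: [-0.548, 0.548, 0.448, -0.446]
wrist_force: [0.3, -0.4, 0.3]
grip_width: 0.551
```

```bash
python3 -c "
from h import *
plan(-.135,-.011,.027)"
```

```text
t 3.55 rail [-159.2   -8.1] z 29.9 F [ 0.3 -0.4  0.3] J [-0.07  0.39  2.07  0.    0.68 -1.44]
inc [-0.012  0.012 -0.097] rot [0.002 0.002 0.002] dist 0.025
railx in tool [-0.001  0.002 -1.   ] raily [ 1.     0.002 -0.001]
```

Request:
send_rows([
  [-0.01,0.012,-0.04,0,0,0,55],
  [-0.012,0.012,-0.08,0,0,0,55],
  [-0.012,0.012,-0.12,0,0,0,55],
  [-0.012,0.012,-0.16,0,0,0,55],
  [-0.012,0.012,-0.19,0,0,0,55],
])

```text
clock: 4.05
eef_pos: [0.5165, -0.0356, 0.0271]
eef_rot: [-0.548, 0.548, 0.448, -0.446]
wrist_force: [-1.0, -0.2, 0.2]
grip_width: 0.549
```

```bash
python3 -c "
from h import *
plan(-.023,-.011,.0267)
cv2.imwrite('pics/s2.png',np.clip(env.grab_frame('scene')[120:290,200:400,::-1].astype(int)*2,0,255).astype(np.uint8).repeat(3,0).repeat(3,1))
"
```

```text
t 4.05 rail [-110.4  -11. ] z 27.1 F [-1.  -0.2  0.2] J [-0.09  0.45  1.96  0.    0.73 -1.46]
inc [-0.     0.002 -0.35 ] rot [0.003 0.001 0.002] dist 0.087
railx in tool [-0.001  0.002 -1.   ] raily [ 1.     0.002 -0.001]
```

View pics/s2.png

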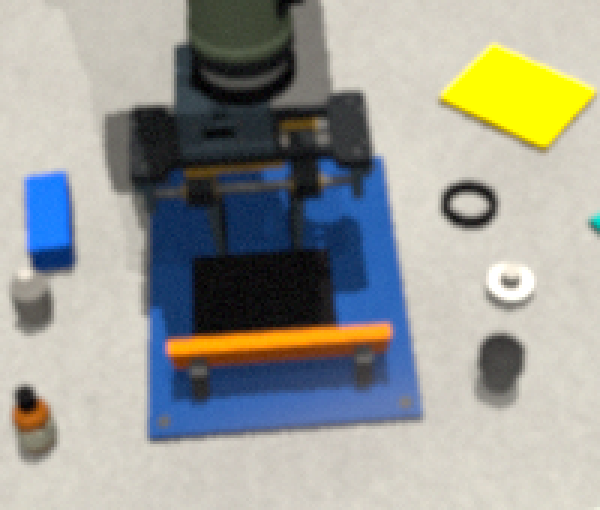

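The plate's far edge has just reached the rail and sits square to it. I'll push on slowly.

Request:
send_rows([
  [0,0.002,-0.02,0,0,0,55],
  [0,0.002,-0.04,0,0,0,55],
  [0,0.002,-0.06,0,0,0,55],
  [0,0.002,-0.08,0,0,0,55],
  [0,0.002,-0.1,0,0,0,55],
])

```text
clock: 4.6
eef_pos: [0.543, -0.041, 0.0268]
eef_rot: [-0.547, 0.549, 0.448, -0.445]
wrist_force: [-1.3, 0.5, -0.9]
grip_width: 0.551
```

```bash
python3 -c "
from h import *
plan(-.023,-.011,.0267)
cv2.imwrite('pics/s3.png',np.clip(env.grab_frame('scene')[120:290,200:400,::-1].astype(int)*2,0,255).astype(np.uint8).repeat(3,0).repeat(3,1))
"
```

```text
t 4.6 rail [-83.3 -10.9] z 26.8 F [-1.3  0.5 -0.9] J [-0.1   0.48  1.9   0.    0.75 -1.47]
inc [-0.001  0.001 -0.241] rot [0.006 0.001 0.002] dist 0.06
railx in tool [-0.001  0.005 -1.   ] raily [ 1.     0.002 -0.001]
```

View pics/s3.png

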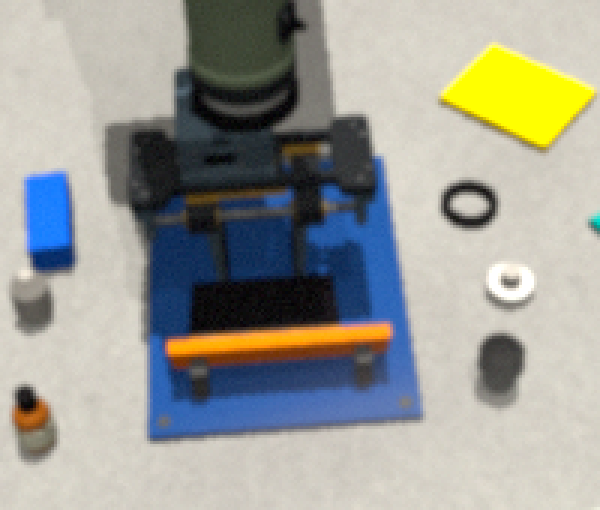

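```bash
python3 -c "
from h import *
C=cal('scene')
print([w2r(p) for p in back([[288.3,204.3],[288.3,214.3]],.016,C)])"
```

```text
[array([-0.08994898, -0.0037071 ]), array([-0.05881286, -0.00529861])]
```

Request:
send_rows([
  [0,0.001,-0.02,0,0,0,55],
  [0,0.001,-0.04,0,0,0,55],
  [0,0.001,-0.06,0,0,0,55],
])

```text
clock: 4.95
eef_pos: [0.5596, -0.0443, 0.0269]
eef_rot: [-0.547, 0.55, 0.449, -0.445]
wrist_force: [0.2, -0.7, -0.8]
grip_width: 0.551
```

```bash
python3 -c "
from h import *
plan(-.023,-.011,.0267)
cv2.imwrite('pics/s4.png',np.clip(env.grab_frame('scene')[120:290,200:400,::-1].astype(int)*2,0,255).astype(np.uint8).repeat(3,0).repeat(3,1))
"
```

```text
t 4.95 rail [-66.4 -10.8] z 26.9 F [ 0.2 -0.7 -0.8] J [-0.1   0.5   1.86  0.    0.77 -1.47]
inc [-0.001  0.002 -0.174] rot [0.009 0.001 0.003] dist 0.043
railx in tool [-0.001  0.007 -1.   ] raily [ 1.     0.002 -0.001]
```

View pics/s4.png

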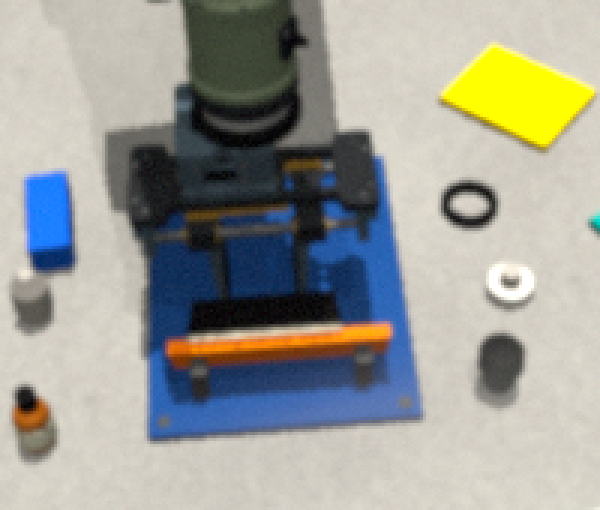

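The far edge has climbed, and its rim now shows above the rail at about (265,335). I'll continue.

Request:
send_rows([
  [0,0.002,-0.02,0.009,0,0,55],
  [0,0.002,-0.04,0.009,0,0,55],
  [0,0.002,-0.06,0.009,0,0,55],
  [0,0.002,-0.08,0.009,0,0,55],
  [0,0.002,-0.1,0.009,0,0,55],
])

```text
clock: 5.5
eef_pos: [0.5855, -0.0496, 0.0266]
eef_rot: [-0.548, 0.548, 0.448, -0.446]
wrist_force: [-0.4, 0.0, -1.0]
grip_width: 0.549
```

```bash
python3 -c "
from h import *
plan(-.023,-.011,.0265)
cv2.imwrite('pics/s5.png',np.clip(env.grab_frame('scene')[120:290,200:400,::-1].astype(int)*2,0,255).astype(np.uint8).repeat(3,0).repeat(3,1))
"
```

```text
t 5.5 rail [-40.  -10.8] z 26.6 F [-0.4  0.  -1. ] J [-0.11  0.53  1.79  0.    0.81 -1.47]
inc [-0.001  0.001 -0.068] rot [0.002 0.001 0.003] dist 0.017
railx in tool [-0.001  0.002 -1.   ] raily [ 1.     0.002 -0.001]
```

View pics/s5.png

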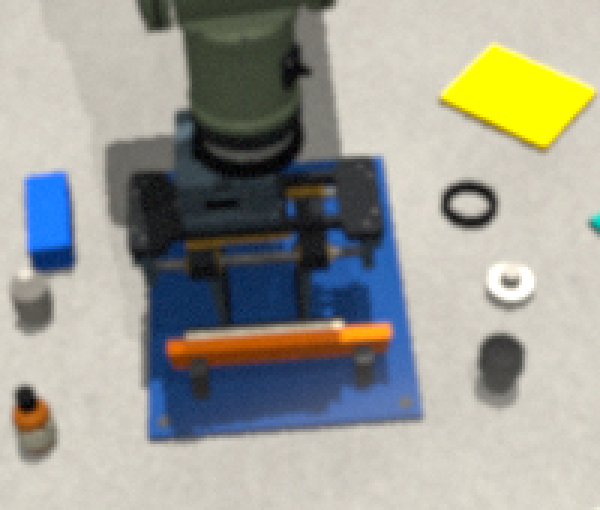

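Request:
send_rows([
  [0,0.001,-0.015,0,0,0,55],
  [0,0.001,-0.03,0,0,0,55],
  [0,0.001,-0.044,0,0,0,55],
  [0,0.001,-0.056,0,0,0,55],
  [0,0.001,-0.064,0,0,0,55],
])

```text
clock: 6.05
eef_pos: [0.6003, -0.0527, 0.0262]
eef_rot: [0.549, -0.547, -0.447, 0.446]
wrist_force: [-6.7, 2.0, 4.1]
grip_width: 0.551
```

```bash
python3 -c "
from h import *
plan(-.020,-.011,.0265)
C=cal('scene')
def q(x,y,z):return [*r2w(x,y),z]
P=np.array([q(.038,-.065,.0896),q(.038,.045,.0896),q(.0308,.045,.093),q(.0308,-.065,.093)])
im=np.clip(env.grab_frame('scene')[120:290,200:400,::-1].astype(int)*2,0,255).astype(np.uint8).repeat(3,0).repeat(3,1).copy()
cv2.imwrite('pics/s6.png',im)
print(((proj(P,C)-[200,120])*3).round())
"
```

```text
t 6.05 rail [-24.8 -10.8] z 26.2 F [-6.7  2.   4.1] J [-0.11  0.55  1.75  0.    0.84 -1.48]
inc [-0.001 -0.001 -0.019] rot [-0.002  0.001  0.003] dist 0.005
railx in tool [-0.001 -0.002 -1.   ] raily [ 1.     0.002 -0.001]
[[180. 328.]
 [339. 316.]
 [338. 305.]
 [179. 317.]]
```

View pics/s6.png

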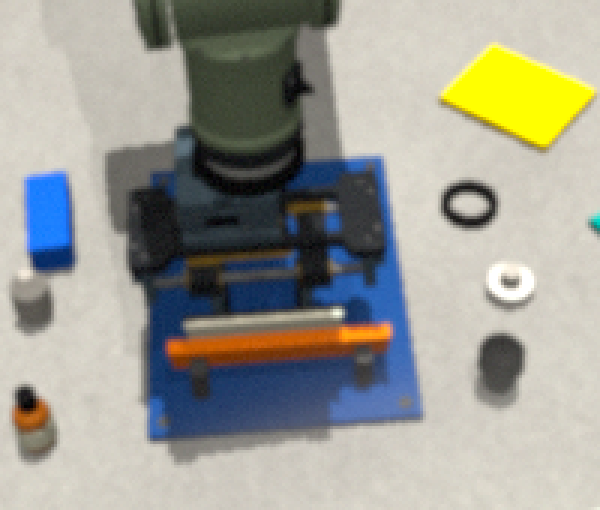

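The rim now sits within a few px of where the 65° lean predicts, and the force has risen to 7 N, so the lower edge is at the foot. I'll back off and check that it stays.

Request:
send_rows([
  [0,-0.001,0.03,0,0,0,55],
  [0,-0.001,0.12,0,0,0,55],
  [0,-0.06,0.24,0,0,0,55],
  [0,-0.24,0.3,0,0,0,30],
  [0,-0.42,0.3,0,0,0,30],
])

```text
clock: 6.6
eef_pos: [0.5238, -0.0372, 0.1317]
eef_rot: [0.55, -0.546, -0.446, 0.448]
wrist_force: [1.8, -1.4, 0.3]
grip_width: 0.408
```

```bash
python3 -c "
from h import *
plan(.085,-.009,.16)
cv2.imwrite('pics/s7.png',np.clip(env.grab_frame('scene')[120:290,200:400,::-1].astype(int)*2,0,255).astype(np.uint8).repeat(3,0).repeat(3,1))
"
```

```text
t 6.6 rail [-102.9  -11.1] z 131.7 F [ 1.8 -1.4  0.3] J [-0.09  0.33  1.82  0.    1.   -1.46]
inc [ 0.008 -0.118 -0.751] rot [-0.008  0.001  0.002] dist 0.19
railx in tool [-0.001 -0.006 -1.   ] raily [ 1.     0.002 -0.001]
```

View pics/s7.png

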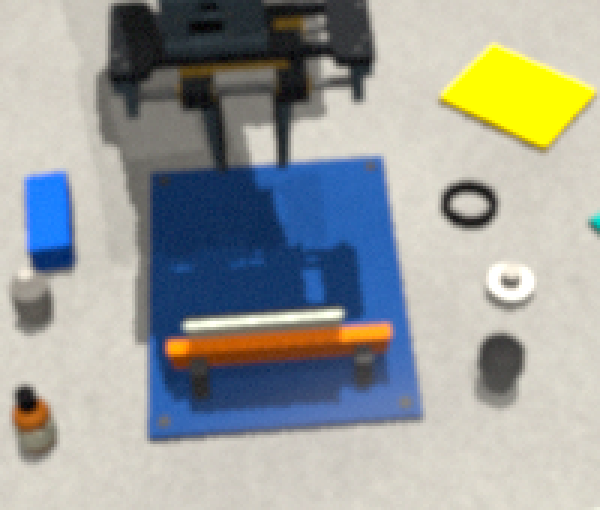

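The released plate stays leaning, with its rim at rows 310–332. I'll go over the top to behind it.

Request:
send_rows([
  [0.008,-0.12,0,-0.008,0,0,30],
  [0.008,-0.13,-0.2,-0.008,0,0,30],
  [0.008,-0.13,-0.4,-0.008,0,0,30],
  [0.008,-0.13,-0.6,-0.008,0,0,30],
  [0.008,-0.13,-0.76,-0.008,0,0,30],
])

```text
clock: 7.15
eef_pos: [0.719, -0.075, 0.175]
eef_rot: [-0.543, 0.553, 0.452, -0.441]
wrist_force: [-0.1, -0.4, 0.0]
grip_width: 0.297
```

```bash
python3 -c "
from h import *
plan(.085,-.009,.09)"
```

```text
t 7.15 rail [95.9 -8.5] z 175.0 F [-0.1 -0.4  0. ] J [-0.12  0.58  1.28  0.    1.26 -1.49]
inc [-0.003  0.339  0.051] rot [0.027 0.001 0.004] dist 0.086
railx in tool [-0.001  0.021 -1.   ] raily [ 1.     0.003 -0.001]
```

Request:
send_rows([
  [0,0.1,0.02,0.027,0,0,30],
  [0,0.22,0.03,0.027,0,0,30],
  [0,0.3,0.04,0.027,0,0,30],
  [0,0.338,0.045,0.027,0,0,30],
  [0,0.338,0.045,0.027,0,0,30],
])

```text
clock: 7.65
eef_pos: [0.7083, -0.0725, 0.0884]
eef_rot: [0.55, -0.546, -0.447, 0.447]
wrist_force: [0.8, 0.5, 0.9]
grip_width: 0.297
```

```bash
python3 -c "
from h import *
plan(.03,-.009,.09)
cv2.imwrite('pics/s8.png',np.clip(env.grab_frame('scene')[120:290,200:400,::-1].astype(int)*2,0,255).astype(np.uint8).repeat(3,0).repeat(3,1))
"
```

```text
t 7.65 rail [85.  -8.3] z 88.4 F [0.8 0.5 0.9] J [-0.12  0.64  1.4   0.    1.11 -1.49]
inc [-0.003 -0.006  0.22 ] rot [-0.005  0.002  0.004] dist 0.055
railx in tool [-0.001 -0.004 -1.   ] raily [ 1.     0.003 -0.001]
```

View pics/s8.png

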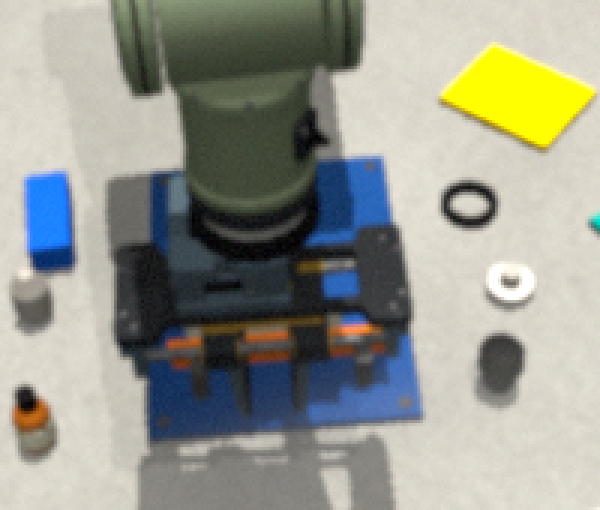

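The fingers are behind the rail, with their tips about 13 mm above its top. I'll push back towards the robot gently.

Request:
send_rows([
  [0,-0.004,0.04,0,0,0,30],
  [0,-0.004,0.08,0,0,0,30],
  [0,-0.004,0.11,0,0,0,30],
  [0,-0.004,0.135,0,0,0,30],
  [0,-0.004,0.16,0,0,0,30],
])

```text
clock: 8.2
eef_pos: [0.6699, -0.0645, 0.0917]
eef_rot: [0.549, -0.547, -0.448, 0.446]
wrist_force: [0.7, 0.2, -0.5]
grip_width: 0.3
```

Request:
send_rows([
  [0,0,0.02,0,0,0,30],
  [0,0,0.04,0,0,0,30],
  [0,0,0.06,0,0,0,30],
  [0,0,0.08,0,0,0,30],
  [0,0,0.1,0,0,0,30],
])

```text
clock: 8.7
eef_pos: [0.645, -0.0594, 0.0916]
eef_rot: [0.549, -0.547, -0.448, 0.446]
wrist_force: [0.4, 0.2, -0.8]
grip_width: 0.294
```

```bash
python3 -c "
from h import *
plan(0,-.009,.09)
for c in ['scene','top']:
  cv2.imwrite(f'pics/9{c}.png',np.clip(env.grab_frame(c)[110:290,210:430,::-1].astype(int)*2,0,255).astype(np.uint8).repeat(3,0).repeat(3,1))
"
```

```text
t 8.7 rail [20.3 -8.3] z 91.6 F [ 0.4  0.2 -0.8] J [-0.11  0.54  1.58  0.    1.02 -1.48]
inc [-0.003  0.006  0.081] rot [0.    0.002 0.004] dist 0.02
railx in tool [-0.001  0.    -1.   ] raily [ 1.     0.003 -0.001]
```

View pics/9scene.png

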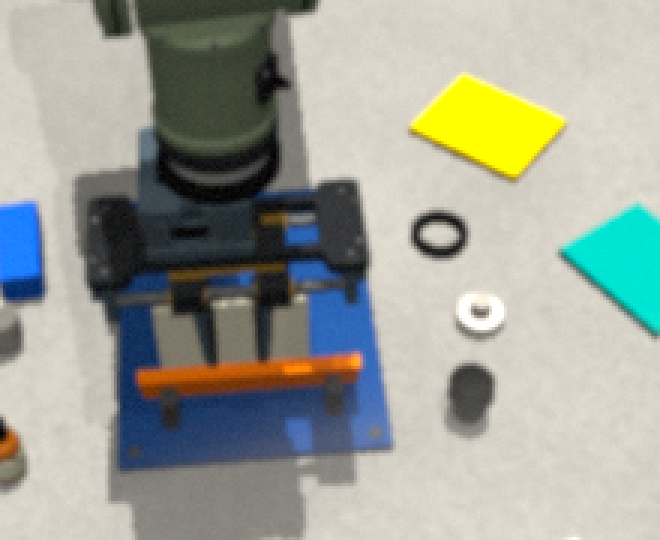

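View pics/9top.png

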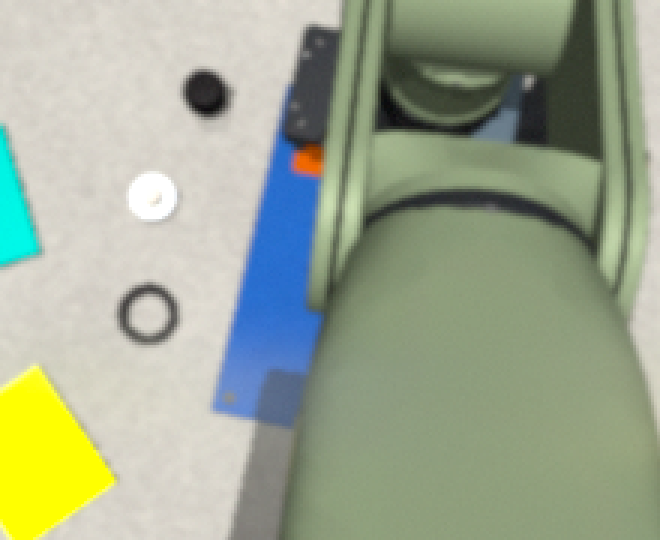

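The white face is showing, nearly upright in front of the fingers. I'll keep tipping it.

Request:
send_rows([
  [0,0,0.02,0,0,0,30],
  [0,0,0.04,0,0,0,30],
  [0,0,0.06,0,0,0,30],
  [0,0,0.08,0,0,0,30],
  [0,0,0.1,0,0,0,30],
])

```text
clock: 9.3
eef_pos: [0.6197, -0.0542, 0.0917]
eef_rot: [0.549, -0.547, -0.448, 0.446]
wrist_force: [-0.4, 0.2, 0.0]
grip_width: 0.302
```

```bash
python3 -c "
from h import *
plan(-.01,-.009,.09)
for c in ['scene']:
  cv2.imwrite(f'pics/10{c}.png',np.clip(env.grab_frame(c)[110:290,210:430,::-1].astype(int)*2,0,255).astype(np.uint8).repeat(3,0).repeat(3,1))
"
```

```text
t 9.3 rail [-5.5 -8.3] z 91.7 F [-0.4  0.2  0. ] J [-0.11  0.5   1.64  0.    1.   -1.48]
inc [-0.003  0.007  0.018] rot [-0.     0.002  0.004] dist 0.005
railx in tool [-0.001 -0.    -1.   ] raily [ 1.     0.003 -0.001]
```

View pics/10scene.png

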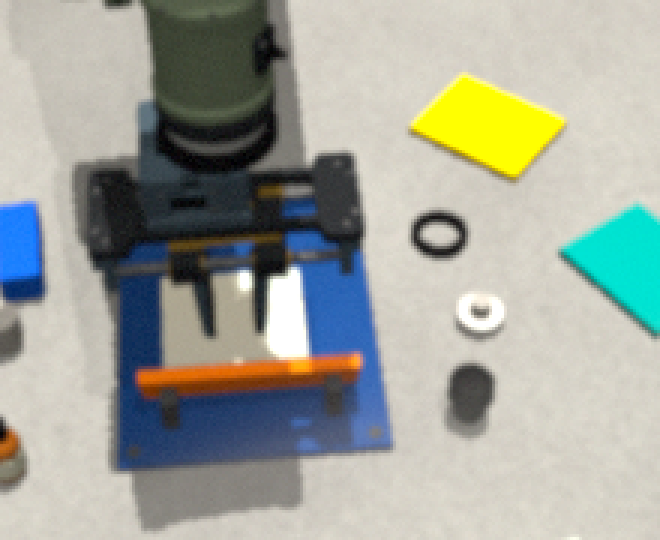

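The plate has gone over and shows white. I'll lift clear and check it.

Request:
send_rows([
  [0,-0.1,0,0,0,0,30],
  [0,-0.25,0,0,0,0,30],
  [0.1,-0.4,0.1,0,0,0,30],
  [0.25,-0.5,0.2,0,0,0,30],
  [0.4,-0.55,0.3,0,0,0,30],
])

```text
clock: 9.85
eef_pos: [0.5661, 0.0591, 0.2323]
eef_rot: [0.549, -0.548, -0.448, 0.444]
wrist_force: [1.2, 0.9, -1.1]
grip_width: 0.299
```

Request:
send_rows([
  [0.16,0,0.1,0,0,0,30],
  [0.32,0,0.2,0,0,0,30],
  [0.48,0,0.3,0,0,0,30],
  [0.64,0,0.4,0,0,0,30],
  [0.8,0,0.5,0,0,0,30],
])

```text
clock: 10.35
eef_pos: [0.4834, 0.282, 0.2332]
eef_rot: [0.549, -0.548, -0.448, 0.444]
wrist_force: [0.0, -0.4, -0.5]
grip_width: 0.302
```

```bash
python3 -c "
from h import *
plan(-.01,-.009,.09)
for c in ['scene','top']:
  cv2.imwrite(f'pics/11{c}.png',np.clip(env.grab_frame(c)[110:290,210:430,::-1].astype(int)*2,0,255).astype(np.uint8).repeat(3,0).repeat(3,1))
"
```

```text
t 10.35 rail [-207.2  293.3] z 233.2 F [ 0.  -0.4 -0.5] J [ 0.51  0.29  1.6   0.    1.24 -0.86]
inc [-1.211  0.569 -0.788] rot [ 0.005 -0.001  0.007] dist 0.388
railx in tool [ 0.001  0.004 -1.   ] raily [1.    0.005 0.001]
```

View pics/11scene.png

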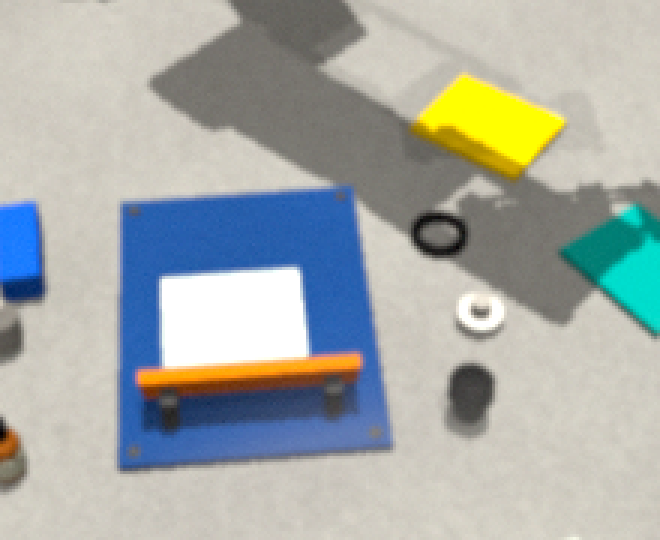

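View pics/11top.png

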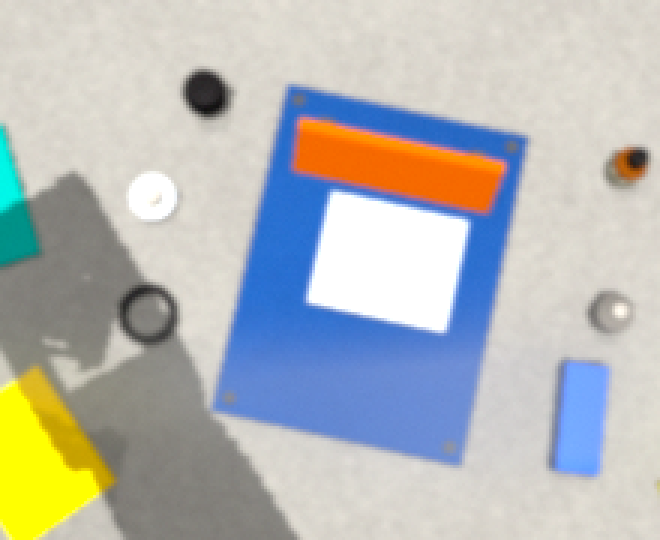

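The plate lies in front of the rail, white side up, at about (388,262) in the top crop. I'll check its size for flatness, then check the bystanders.

```bash
python3 -c "
from h import *
im=env.grab_frame('top').astype(int);C=cal('top')
m=np.zeros(im.shape[:2],np.uint8); m[165:230,305:375]=(im.min(2)>90)[165:230,305:375]
n,l,st,_=cv2.connectedComponentsWithStats(m);i=1+np.argmax(st[1:,4])
P=back(cv2.boxPoints(cv2.minAreaRect(np.argwhere(l==i)[:,::-1].astype(np.float32))),.016,C)
print([w2r(p).round(4) for p in P],[np.linalg.norm(P[k]-P[k-1]).round(4) for k in range(4)])
for c,b in (('top',(110,290,240,430)),('scene',(150,290,190,390))):
  a=cv2.imread(f'pics/{c}0.png')[:,:,::-1].astype(int); d=abs(env.grab_frame(c).astype(int)-a).max(2)
  k=(np.clip(d*4,0,255)).astype(np.uint8)[b[0]:b[1],b[2]:b[3]].repeat(3,0).repeat(3,1); cv2.imwrite(f'pics/d{c}.png',k)
print(env.get_obs()['clock'])
"
```

```text
[array([-0.1015,  0.0454]), array([-0.0097,  0.0459]), array([-0.0097, -0.0673]), array([-0.1013, -0.0663])] [np.float64(0.1117), np.float64(0.0917), np.float64(0.1132), np.float64(0.0916)]
10.6
```

View pics/dtop.png

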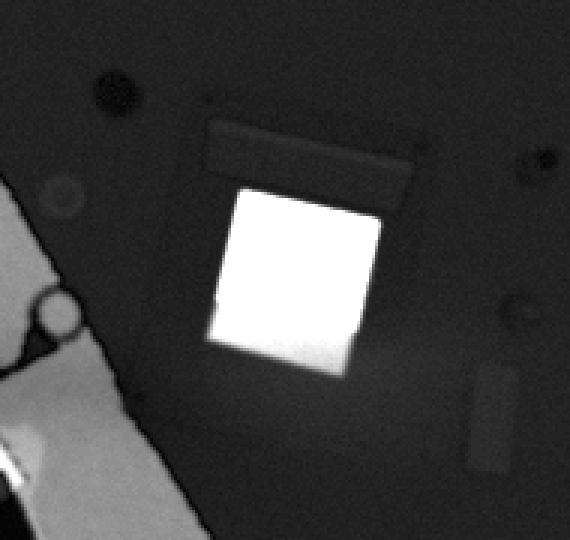

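View pics/dscene.png

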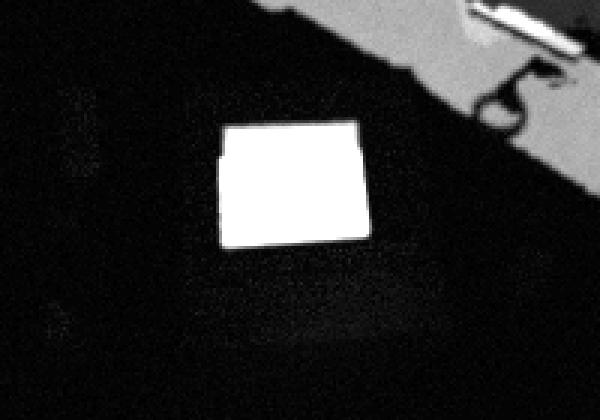

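The difference pictures show only the plate and the arm's shadow changed, so no bystander moved. The plate's outline measures 0.092 x 0.112 m, which fits it lying flat. I'm handing in.

```bash
python3 -c "
from workcell import env
print(env.close_job())"
```

```text
the job is handed in; nothing more can be done
None
```

The plate now lies flat on the board in front of the rail, white side up. I handed the job in at about 10.6 s of the 51 s allowed.

- **Push:** I pushed the near edge low with both fingers. The plate squared up to the rail, climbed it and stayed leaning when I let go. The highest wrist-force reading I saw was about 8 N, read at the end of each move.
- **Tip:** I went over the top, behind the rail, and tipped the plate back towards the robot. I then lifted clear and moved the arm away to the side.

**Last checks:**
- **Flatness and position:** the top camera measured the plate at about 92 x 112 mm, against a true 90 x 110 mm, so it is flat within camera accuracy. It is square to the rail, with its nearest edge about 10 mm in front of the foot.
- **Bystanders:** comparing before and after pictures from both cameras showed changes only at the plate and in the arm's shadow.
- **Disagreements:** no check failed or disagreed. The job report gives no verdict.

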